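# Change over shaker, balance and tray

## Robot

A 7-joint arm with a two-finger parallel gripper is mounted at the origin on the work surface. World frame = base frame: x ahead of the robot, y to its left, z up, the work surface at z = 0. Lengths are in m, angles in degrees, forces in N, time in s.
With the tool pointing down it reaches from about 0.425 to 0.925 m from the base axis. Payload 6.8 kg.
Tool frame: the origin (TCP) lies midway between the tips of the shut fingers; the grasp point (between the pads) lies r.pinch_z behind it (r.pinch_z is the distance from the TCP to the grasp point, in m); z points along the fingers, y is the direction in which the jaws open and shut (so a half turn about z gives the same grasp; the last joint's range is limited). The gripper opens to 88 mm and grips with 3 to 60 N. Pads are 20 mm wide; open, the fingers measure 115 mm over their backs; the gripper's body (75 mm by 178 mm) begins 61 mm behind the grasp point.
Start: joints at [-82.798, 27.33, 1.283, 89.118, -0.659, 63.558, -4.761], TCP at [0.156, 0.657, 0.223] pointing down, gripper open.
Joint ranges: [-169.35, 169.35], [-19.33, 120.38], [-80.79, 83.38], [13.8, 139.57], [-78.32, 258.32], [9.67, 109.79], [-169.56, 169.56]. Speed limits (degrees/s): [136.94, 136.94, 180, 180, 180, 180, 180].

## Interface

Orientations are given as a 3x3 rotation matrix whose columns are the frame's x, y, z axes.
In Python, from plant import r, camera, camera_info, models gives the robot as it stands.
- The arm moves only by the tool apply_moves, never from a script. Its argument "rows" is a list of rows, each an object with "travel": the shift along the world's x, y, z in mm, a list of three; "yaw": the turn about the world's z in rad; "fingers": the opening, from -1 (shut) to 1 (fully open). In form: [{"travel": [dx, dy, dz], "yaw": yaw, "fingers": fingers}, ...]. A call has 1 to 8 rows; each row is the pose to reach, as a shift and turn from the pose commanded when the call began; what a row does not reach only later rows make up. A row lasts 1/10 s, in which the tool goes at most 50 mm and 8.59 degrees, less where a joint would pass 70% of its speed; a pose out of reach is approached as far as the arm can. A call with a gripper value outside its range is refused whole. The fingers move at their own pace and stop on an object; the grip force is fixed at half the most. Time passes only in rows, so rows that repeat a pose let the fingers close. It gives the time, the measured TCP pose, the force and the opening at its end, in the units of the state.
- r.sense(): the state, without advancing time (a new reading comes with each control period).
- camera(name): name is "scene" or "top" or "wrist"; returns (picture, depth): 480x640x3 uint8, red, green, blue; 480x640 float32, m along the optical axis (not along the pixel's ray), 0 where there is no reading.
- camera_info(name): a dict with "fx", "fy", "cx", "cy" (pixels), "world_to_cam" (4x4, takes a point from world to camera coordinates). Camera axes: x right, y down, z forward; pixel columns grow to the right and rows downward; lengths in m; the calibration is good to about 2 mm. A picture is of the moment at which its call begins: read the wrist's pose just before it. camera_info takes no time and is no camera call; for the wrist camera it gives the pose at the moment of the call.
- r.hand_in(): hands the job in, once; it reports no verdict.
Trained networks look in the newest picture that a camera, given by its name, has taken for a name from the list of things; names that differ only in an ending like _2 or _b are one class to them, and where a whole thing is asked for, a point or a joint stands for the part that bears it (a point fixed in the world has none). Each returns a list of dicts, best first, with "conf" (0 to 1); they miss things now and then, are a little off and sometimes report something else, mostly with a low value. They report only what shows in the picture. A call takes as long as a camera call. They do not tell look-alikes from the thing itself.
- models.recognise(camera, label): "centre" ([x, y, z] in m, in the coordinates of the camera as it stood for that picture, good to about 4 mm: the middle of the surface that is visible of it).
The state is a dict: "time_s": time; "qpos": joint angles; "joint_vel": joint speeds; "tau": joint torques, N m; "tcp_pos": TCP position; "eef_rot": TCP orientation; "contact_force": force on the tool from outside, world axes, zero at the start; "wrist_torque": the same for the moment, N m; "grip_width": opening from 0.0 (shut) to 1.0 (fully open).
Only numpy, scipy, OpenCV 4.12 (cv2) and the standard library are available. Lean on these libraries where they do the work, as an engineer would, in place of code of your own. Each camera call takes 0.05 s, during which the arm holds its last target. There are 200 camera calls.

## Task

Change the bench over for the next test: the black canister on the balance has to go onto the middle of the shaker bed, between its two dowels, the handled plate now on those dowels has to lie flat in the shallow grey tray, and the white cup in the tray has to go on the middle of the balance pan. All three places are taken, so park one of the things on the free cork mat on the way. Lift the plate straight up and keep it level, keep canister and cup upright, set everything down gently rather than dropping it, and leave the jar, the beaker and the brass weight where they stand.

Things in the scene. Friction and masses are not known exactly. Their poses are not given: they have to be found in the camera images.
- plate: Aluminium plate 80 x 116 x 8 mm (x, y, z), 11 mm holes on its y axis 46 mm either side of the centre. Black bar handle upright in the middle of its top: 14 mm thick (x), 46 mm long (y), from 8 to 42 mm above the underside. Origin: centre of the underside. 0.25 kg. Starts on the shaker's bed, the dowels passing through its holes; raise it 20 mm, level, to free it. Half a turn makes no difference.
- canister: Closed black canister, upright cylinder 57 mm across and 85 mm tall with a dark grey lid, about 0.2 kg. Origin at the centre of its underside, z up. Starts on the balance pan.
- cup: Empty white open plastic cup, 43 mm across at the foot, 49 mm at the rim, 65 mm tall, wall 3 mm, about 30 g. Origin at the centre of its underside, z up. Starts standing in the tray.
- balance: White bench balance, fixed. Origin on the table straight below the centre of its round steel pan (110 mm across, top 50 mm above the origin). The white case is 200 x 150 mm and 34 mm high, x from -115 to +85 mm, display at the -x end.
- shaker: Grey sample shaker on black springs, fixed; case 150 x 145 x 45 mm. Origin on the table below the centre of its dark steel bed, 110 x 130 mm (x, y), whose top is 80 mm above the origin. Two upright steel dowels, 10 mm thick, stand on the bed 46 mm either side of the centre along its y axis and reach 20 mm above it; 82 mm is free between them.
- tray: Shallow grey tray, fixed, outside 120 x 152 x 18 mm (x, y, z), walls 5 mm thick, inside floor 110 x 142 mm, 5 mm above the origin. Origin at the centre of its underside. The plate fits in with its long side along the tray's long side (y), with 13 to 15 mm to spare all round.
- mat: Flat cork mat 140 x 150 x 4 mm (x, y, z), fixed, empty: the free spot. Origin at the centre of its underside, so its top is 4 mm above the origin.
- jar: Bystander: white jar with blue cap, 56 mm across, 85 mm tall, standing at the far side. Origin at the centre of its underside. Not to be moved.
- beaker: Bystander: clear glass beaker, 66 mm across at the rim, 85 mm tall. Origin at the centre of its underside. Not to be moved.
- weight: Bystander: brass calibration weight with a knob, 36 mm across, 54 mm tall. Origin at the centre of its underside. Not to be moved.
Not all that is in view belongs to the job. Of the things shaped like the plate, the aluminium one is meant.

How it is judged:
By the outcome, as a careful person would: the job done as asked, in the order asked, and still so for the second after the job is handed in, with the robot touching nothing.
It also fails if it takes over 134 s, if anything falls off the work surface, if the arm or the gripper's body presses on something with over 40 N, if the wrist force passes 120 N, or if a joint passes its speed limit or range.

## Working session

There is one attempt and no reset: what is moved stays moved. The work goes in short steps, Python scripts to look and compute and a tool call to move; the robot and the scene stay as the last step left them, time stands still between calls to the robot, and variables do not carry over. Pictures are saved under pics/ and viewed, about 12 in all and at most 16, crops included, and the job is handed in when it is done.

Besides the shell and the picture viewer there is one more tool, called after ">>>" by a JSON object that holds its "fn" and its "kwargs", one argument or row to a line. apply_moves: Moves the arm, as the interface text tells. Its arguments: {"type":"object","properties":{"rows":{"type":"array"}},"required":["rows"]}

```bash
mkdir -p pics; cat > h.py <<'E'
import numpy as np, cv2
from plant import r, camera, camera_info, models
def snap(n,f=None):
    p,d=camera(n); i=camera_info(n)
    if f: cv2.imwrite('pics/'+f,p[:,:,::-1])
    return p,d,i
def toworld(i,pc):
    T=np.linalg.inv(np.array(i['world_to_cam'])); return (T@np.r_[pc,1])[:3]
def cloud(d,i):
    v,u=np.mgrid[:480,:640]; z=d
    P=np.stack([(u-i['cx'])/i['fx']*z,(v-i['cy'])/i['fy']*z,z,np.ones_like(z)],-1)
    return (P@np.linalg.inv(np.array(i['world_to_cam'])).T)[...,:3]
def proj(i,w):
    c=np.array(i['world_to_cam'])@np.r_[w,1]; return c[0]/c[2]*i['fx']+i['cx'],c[1]/c[2]*i['fy']+i['cy']
E
python3 - <<'E'
from h import *
s=r.sense(); print(r.pinch_z,s['tcp_pos'],s['eef_rot'],s['contact_force'],s['grip_width'])
for n in['top','scene']:
    p,d,i=snap(n,n+'0.png'); np.savez(n+'0.npz',p=p,d=d,**{k:np.array(v) for k,v in i.items()})
    for l in['plate','canister','cup','balance','shaker','tray','mat','jar','beaker','weight']:
        for q in models.recognise(n,l)[:3]:
            c=q['centre'];w=toworld(i,c); print(n,l,round(q['conf'],2),w.round(3),np.round(proj(i,w)))
E
```

```text
0.0187 [0.15627189 0.65605633 0.22171669] [[-9.72813636e-01  2.31589253e-01 -2.18645760e-04]
 [ 2.31589276e-01  9.72812080e-01 -1.75041845e-03]
 [-1.92676865e-04 -1.75346695e-03 -9.99998444e-01]] [-0.53430286 -0.52019466  1.02064889] 0.9979269307028006
top plate 0.92 [0.562 0.117 0.09 ] [305. 209.]
top plate 0.86 [0.243 0.264 0.005] [239. 359.]
top plate 0.81 [0.509 0.508 0.01 ] [136. 241.]
top canister 0.84 [ 0.426 -0.314  0.135] [511. 266.]
top cup 0.82 [0.451 0.316 0.033] [216. 264.]
top cup 0.59 [ 0.398 -0.321  0.036] [502. 286.]
top balance 0.7 [ 0.4   -0.32   0.035] [501. 285.]
top shaker 0.96 [0.518 0.12  0.045] [304. 233.]
top tray 0.56 [0.431 0.341 0.008] [207. 274.]
top mat 0.94 [ 0.551 -0.094  0.002] [395. 224.]
top jar 0.79 [0.752 0.025 0.084] [346. 129.]
top beaker 0.85 [0.683 0.352 0.047] [204. 164.]
top weight 0.65 [ 0.655 -0.322  0.038] [494. 176.]
scene plate 0.87 [0.516 0.505 0.006] [481. 203.]
scene plate 0.86 [0.571 0.113 0.092] [341. 246.]
scene plate 0.7 [0.255 0.255 0.01 ] [352. 148.]
scene canister 0.6 [ 0.449 -0.318  0.126] [132. 245.]
scene cup 0.67 [0.454 0.311 0.049] [402. 193.]
scene cup 0.41 [0.615 0.099 0.043] [340. 275.]
scene balance 0.89 [ 0.459 -0.332  0.033] [138. 271.]
scene shaker 0.92 [0.617 0.098 0.042] [340. 276.]
scene tray 0.72 [0.444 0.332 0.009] [406. 197.]
scene mat 0.8 [ 0.555 -0.1    0.006] [249. 284.]
scene mat 0.34 [ 0.668 -0.324  0.036] [157. 354.]
scene jar 0.77 [0.778 0.022 0.085] [331. 345.]
scene beaker 0.72 [0.664 0.353 0.054] [454. 260.]
scene beaker 0.61 [0.776 0.026 0.083] [333. 344.]
scene weight 0.7 [ 0.665 -0.322  0.037] [158. 352.]
```

View pics/top0.png

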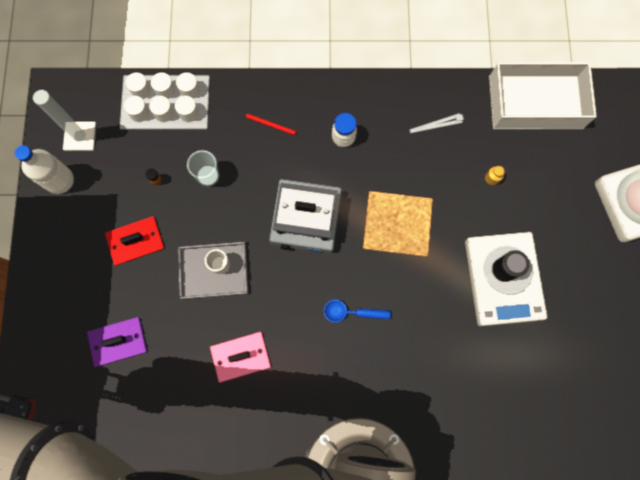

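View pics/scene0.png

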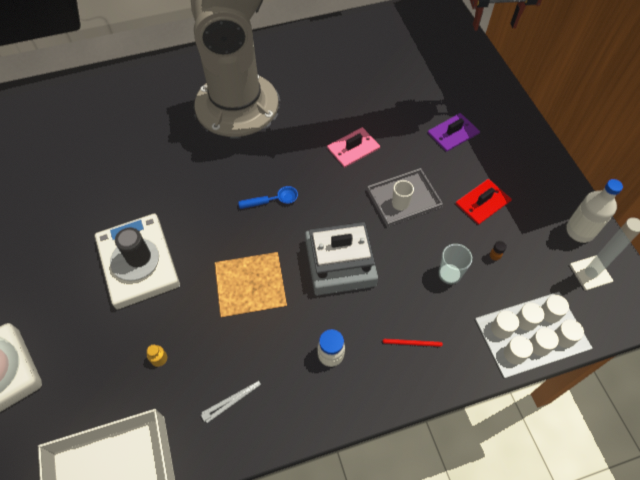

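The aluminium plate is at top (305,208), on the shaker. Its look-alikes are red at (133,240), purple at (117,341) and pink at (240,356), and I rule those out by colour. The canister is at (513,265) on the near balance; the pink-panned balance at (630,200) is a decoy. The cup is at (216,260) in the tray; the six white cups at (160,97) and the jar at (345,130) are not wanted. Next I'll measure poses and check a crop.

```bash
cat > m.py <<'E'
from h import *
def rect(P,m,name):
    q=P[m][:,:2].astype(np.float32)
    if len(q)<20: print(name,'few',len(q)); return
    (c,s,a)=cv2.minAreaRect(q); 
    la=a if s[0]>s[1] else a+90
    print(name,len(q),'c',np.round(c,4),'mean',q.mean(0).round(4),'size',np.round(s,3),'longaxis deg',round((la+90)%180-90,1),'z',np.median(P[m][:,2]).round(4))
def big(m):
    n,l,st,_=cv2.connectedComponentsWithStats(m.astype(np.uint8)); 
    return l==1+np.argmax(st[1:,4]) if n>1 else m
def near(P,x,y,R): return np.hypot(P[...,0]-x,P[...,1]-y)<R
E
python3 - <<'E'
from m import *
for n in['top','scene']:
    f=np.load(n+'0.npz'); i={k:f[k] for k in f}; p=f['p'].astype(int); d=f['d']; P=cloud(d,i); z=P[...,2]
    print(n,'cam',np.linalg.inv(i['world_to_cam'])[:3,3].round(3))
    S=near(P,.56,.117,.1); rect(P,big(S&(z>.083)&(z<.095)&(p.sum(2)>380)),'plate'); rect(P,big(S&(z>.108)),'handle')
    rect(P,big(near(P,.555,-.1,.13)&(z<.012)&(p[...,0]-p[...,2]>50)),'mat')
    rect(P,big(near(P,.44,.33,.12)&(z>.003)&(z<.03)&(p.sum(2)>130)),'tray')
    rect(P,big(near(P,.44,.33,.12)&(z>.06)),'cuptop')
    rect(P,big(near(P,.42,-.32,.15)&(z>.027)&(z<.07)),'balcase')
    rect(P,big(near(P,.42,-.32,.1)&(z>.043)&(z<.06)),'pan')
    rect(P,big(near(P,.42,-.32,.1)&(z>.128)),'lid')
    if n=='top':
        a=cv2.resize(p[170:310,160:360].astype(np.uint8),None,fx=4,fy=4,interpolation=2); cv2.imwrite('pics/crop0.png',a[:,:,::-1])
E
```

```text
top cam [0.213 0.098 1.38 ]
plate 1588 c [0.565  0.1176] mean [0.5632 0.1174] size [0.119 0.084] longaxis deg 81.1 z 0.088
handle 161 c [0.5637 0.1171] mean [0.5625 0.117 ] size [0.046 0.015] longaxis deg 82.3 z 0.1207
mat 3873 c [ 0.5532 -0.099 ] mean [ 0.5511 -0.0984] size [0.154 0.146] longaxis deg 82.9 z 0.0036
tray 2577 c [0.4452 0.331 ] mean [0.438  0.3307] size [0.137 0.16 ] longaxis deg -87.1 z 0.0069
cuptop 131 c [0.4531 0.3129] mean [0.4541 0.3138] size [0.049 0.047] longaxis deg 3.9 z 0.0689
balcase 4969 c [ 0.419 -0.334] mean [ 0.4116 -0.3295] size [0.2   0.152] longaxis deg 5.2 z 0.0346
pan 1035 c [ 0.4341 -0.333 ] mean [ 0.4257 -0.3267] size [0.109 0.108] longaxis deg 79.0 z 0.0498
lid 571 c [ 0.4333 -0.3227] mean [ 0.4331 -0.3217] size [0.056 0.055] longaxis deg 4.9 z 0.1345
scene cam [ 1.139 -0.118  1.175]
plate 1364 c [0.5627 0.1173] mean [0.5675 0.1153] size [0.118 0.086] longaxis deg 81.7 z 0.0892
handle 184 c [0.5648 0.1167] mean [0.5663 0.1155] size [0.046 0.017] longaxis deg 84.0 z 0.1214
mat 3660 c [ 0.5513 -0.0993] mean [ 0.5548 -0.0999] size [0.152 0.144] longaxis deg 82.8 z 0.005
tray 2449 c [0.435  0.3341] mean [0.4417 0.329 ] size [0.209 0.177] longaxis deg 9.4 z 0.0079
cuptop 166 c [0.4542 0.3125] mean [0.4534 0.313 ] size [0.048 0.05 ] longaxis deg -23.2 z 0.0685
balcase 4090 c [ 0.419  -0.3345] mean [ 0.4356 -0.3327] size [0.204 0.15 ] longaxis deg 5.1 z 0.0358
pan 983 c [ 0.4398 -0.3329] mean [ 0.4485 -0.3359] size [0.097 0.11 ] longaxis deg -84.8 z 0.0507
lid 505 c [ 0.434  -0.3232] mean [ 0.4355 -0.3227] size [0.057 0.057] longaxis deg 64.8 z 0.1355
```

View pics/crop0.png

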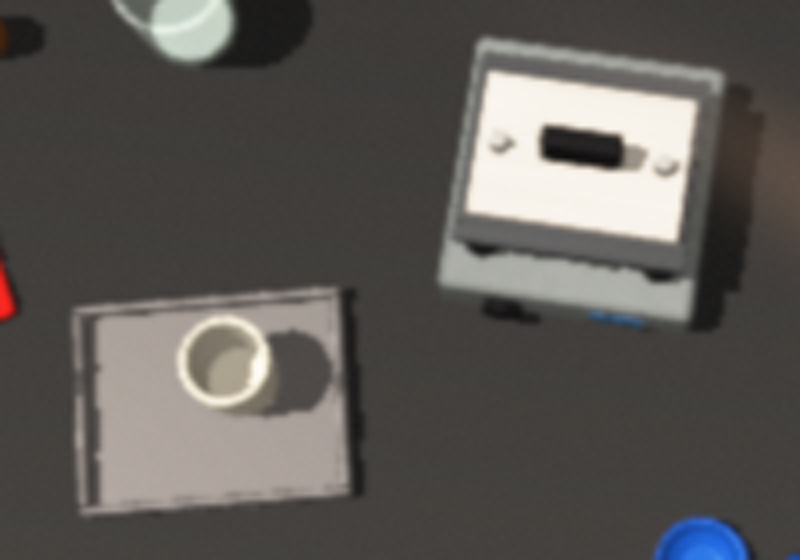

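The crop shows the aluminium plate on the shaker with both dowel tips at (500,142) and (665,165), and the cup in the tray at (225,362). I'll move over the tray for a close look.

>>> {"fn": "apply_moves", "kwargs": {
  "rows": [
    {"travel": [40, -45, 10], "yaw": -0.13, "fingers": 1},
    {"travel": [75, -85, 20], "yaw": -0.26, "fingers": 1},
    {"travel": [110, -130, 30], "yaw": -0.4, "fingers": 1},
    {"travel": [145, -170, 30], "yaw": -0.53, "fingers": 1},
    {"travel": [180, -210, 30], "yaw": -0.67, "fingers": 1},
    {"travel": [215, -250, 30], "yaw": -0.8, "fingers": 1},
    {"travel": [250, -295, 30], "yaw": -0.95, "fingers": 1},
    {"travel": [284, -336, 30], "yaw": -1.08, "fingers": 1}
  ]
}}

```text
time_s: 1.9
tcp_pos: [0.4145, 0.3517, 0.253]
eef_rot: [[-0.249, 0.969, 0.0], [0.969, 0.249, 0.001], [0.001, 0.001, -1.0]]
contact_force: [0.7, 0.7, 0.7]
grip_width: 1.004
```

>>> {"fn": "apply_moves", "kwargs": {
  "rows": [
    {"travel": [0, 0, 0], "yaw": -0.13, "fingers": 1},
    {"travel": [0, 0, 0], "yaw": -0.26, "fingers": 1},
    {"travel": [0, 0, 0], "yaw": -0.4, "fingers": 1},
    {"travel": [0, 0, 0], "yaw": -0.4, "fingers": 1},
    {"travel": [0, 0, 0], "yaw": -0.4, "fingers": 1}
  ]
}}

```text
time_s: 2.4
tcp_pos: [0.4134, 0.3535, 0.2527]
eef_rot: [[0.139, 0.99, 0.0], [0.99, -0.139, 0.0], [0.0, 0.0, -1.0]]
contact_force: [-0.4, 0.2, 1.0]
grip_width: 1.0
```

```bash
cat >> m.py <<'E'
def st():
    s=r.sense(); R=np.array(s['eef_rot']); print('t',round(s['time_s'],2),'tcp',np.round(s['tcp_pos'],4),'jawdeg',np.degrees(np.arctan2(R[1,1],R[0,1])).round(2),'tilt',R[2].round(4),'F',np.round(s['contact_force'],1),'g',round(s['grip_width'],3),'q',np.round(s['qpos'],0))
E
python3 - <<'E'
from m import *
st(); p,d,i=snap('wrist','w1.png'); np.savez('w1.npz',p=p,d=d,**{k:np.array(v) for k,v in i.items()})
P=cloud(d,i); z=P[...,2]
print((d==0).mean(), [np.round(toworld(i,q['centre']),4) for q in models.recognise('wrist','cup')[:2]])
rect(P,big(near(P,.44,.33,.1)&(z>.06)),'cuptop')
m=near(P,.44,.33,.11)&(z>.013)&(z<.022);rect(P,m,'rim')
rect(P,big(near(P,.44,.33,.11)&(z>.003)&(z<.022)),'tray')
E
```

```text
t 2.4 tcp [0.4134 0.3535 0.2527] jawdeg -7.96 tilt [ 1.e-04  1.e-04 -1.e+00] F [-0.4  0.2  1. ] g 1.0 q [-67.  14.  24. 106.  -6.  61. -49.]
0.003837890625 [array([0.4538, 0.3066, 0.0416])]
cuptop 77261 c [0.4226 0.3625] mean [0.4229 0.3738] size [0.048 0.146] longaxis deg -7.9 z 0.3534
rim 1939 c [0.4416 0.3266] mean [0.4437 0.3302] size [0.12  0.152] longaxis deg -85.6 z 0.016
tray 7565 c [0.4416 0.3266] mean [0.4399 0.3346] size [0.12  0.152] longaxis deg -85.6 z 0.0041
```

View pics/w1.png

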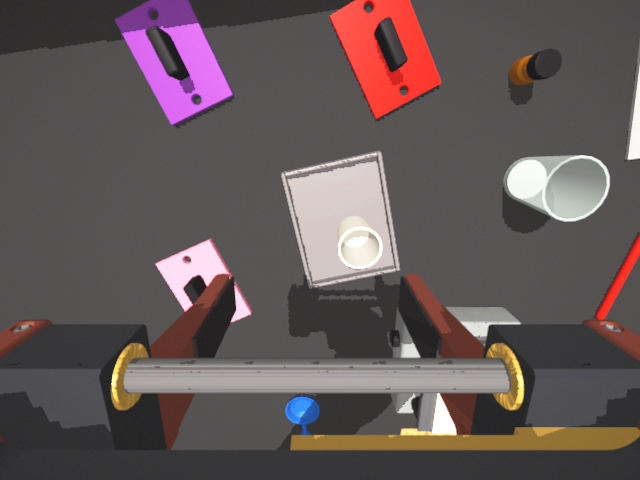

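The wrist view shows the tray with corners (283,173), (380,153), (398,270) and (312,285), and the cup rim at (360,247).

```bash
python3 - <<'E'
from m import *
for n in['w1','top0']:
    f=np.load(n+'.npz'); i={k:f[k] for k in f}; P=cloud(f['d'],i); z=P[...,2];p=f['p'].astype(int)
    rect(P,big(near(P,.45,.315,.08)&(z>.062)&(z<.09)),'cuptop')
    m=big(near(P,.44,.33,.11)&(z>.011)&(z<.024)); rect(P,m,'rim')
    rect(P,big(near(P,.44,.33,.12)&(z>.0025)&(z<.03)&(p.sum(2)>200)),'tray')
    v,u=np.where(near(P,.25,.26,.06)&(p[...,0]-p[...,1]>40)); print('pink',P[v,u].mean(0) if len(v) else 0)
    v,u=np.where(near(P,.5,.5,.1)&(p[...,0]-p[...,1]>100)); print('red',P[v,u].mean(0) if len(v) else 0, len(v))
i=np.load('top0.npz')
for a,b in[(72,310),(338,288),(355,492),(82,515)]:
    T=np.linalg.inv(i['world_to_cam']); u=a/4+160-.375;v=b/4+170-.375
    ray=T[:3,:3]@[(u-i['cx'])/i['fx'],(v-i['cy'])/i['fy'],1]; print((T[:3,3]+ray*(.018-T[2,3])/ray[2]).round(4))
E
```

```text
cuptop 466 c [0.4545 0.3116] mean [0.4548 0.3112] size [0.048 0.048] longaxis deg 0.8 z 0.0679
rim 1901 c [0.4416 0.3266] mean [0.4427 0.3302] size [0.12  0.152] longaxis deg -85.6 z 0.0159
tray 9003 c [0.4416 0.3266] mean [0.4396 0.3348] size [0.12  0.152] longaxis deg -85.6 z 0.0038
pink [0.25510693 0.27333283 0.00601103]
red [0.51117353 0.50789311 0.00644738] 7147
cuptop 127 c [0.4531 0.3129] mean [0.4542 0.3139] size [0.049 0.047] longaxis deg 3.9 z 0.0689
rim 571 c [0.4408 0.3288] mean [0.4409 0.3308] size [0.122 0.153] longaxis deg -85.4 z 0.0171
tray 2697 c [0.4416 0.3311] mean [0.4379 0.3308] size [0.128 0.158] longaxis deg -85.6 z 0.0067
pink [0.2484667  0.25972922 0.00819864]
red [0.51018034 0.51163512 0.00814909] 1581
[0.4924 0.4088 0.018 ]
[0.5049 0.2571 0.018 ]
[0.3876 0.2448 0.018 ]
[0.3751 0.3975 0.018 ]
```

>>> {"fn": "apply_moves", "kwargs": {
  "rows": [
    {"travel": [20, -21, -10], "yaw": 0, "fingers": 1},
    {"travel": [40.6, -41.5, -40], "yaw": 0, "fingers": 1},
    {"travel": [40.6, -41.5, -80], "yaw": 0, "fingers": 1},
    {"travel": [40.6, -41.5, -120], "yaw": 0, "fingers": 1},
    {"travel": [40.6, -41.5, -150], "yaw": 0, "fingers": 1},
    {"travel": [40.6, -41.5, -150], "yaw": 0, "fingers": 1}
  ]
}}

```text
time_s: 3.1
tcp_pos: [0.4516, 0.3101, 0.0991]
eef_rot: [[0.141, 0.99, -0.005], [0.99, -0.141, -0.005], [-0.006, -0.005, -1.0]]
contact_force: [0.3, 0.3, -0.1]
grip_width: 0.998
```

>>> {"fn": "apply_moves", "kwargs": {
  "rows": [
    {"travel": [0, 0, -25], "yaw": 0, "fingers": 1},
    {"travel": [0, 0, -50], "yaw": 0, "fingers": 1},
    {"travel": [0, 0, -70], "yaw": 0, "fingers": 1},
    {"travel": [0, 0, -70], "yaw": 0, "fingers": 1},
    {"travel": [0, 0, -70], "yaw": 0, "fingers": 1},
    {"travel": [0, 0, -70], "yaw": 0, "fingers": 1}
  ]
}}

```text
time_s: 3.7
tcp_pos: [0.4552, 0.3128, 0.0344]
eef_rot: [[0.142, 0.99, 0.002], [0.99, -0.142, 0.002], [0.002, 0.002, -1.0]]
contact_force: [0.7, -0.0, 0.4]
grip_width: 1.0
```

```bash
python3 -c "
from m import *
st()"
```

```text
t 3.7 tcp [0.4552 0.3128 0.0344] jawdeg -8.17 tilt [ 0.0022  0.0018 -1.    ] F [ 0.7 -0.   0.4] g 1.0 q [-56.  32.  19. 115. -17.  36. -33.]
```

>>> {"fn": "apply_moves", "kwargs": {
  "rows": [
    {"travel": [0, 0, 0], "yaw": 0, "fingers": -1},
    {"travel": [0, 0, 0], "yaw": 0, "fingers": -1},
    {"travel": [0, 0, 0], "yaw": 0, "fingers": -1},
    {"travel": [0, 0, 0], "yaw": 0, "fingers": -1},
    {"travel": [0, 0, 0], "yaw": 0, "fingers": -1},
    {"travel": [0, 0, 0], "yaw": 0, "fingers": -1},
    {"travel": [0, 0, 0], "yaw": 0, "fingers": -1},
    {"travel": [0, 0, 0], "yaw": 0, "fingers": -1}
  ]
}}

```text
time_s: 4.5
tcp_pos: [0.4541, 0.3119, 0.0326]
eef_rot: [[0.143, 0.99, 0.0], [0.99, -0.143, -0.0], [-0.0, 0.0, -1.0]]
contact_force: [-0.8, 1.7, -0.6]
grip_width: 0.534
```

>>> {"fn": "apply_moves", "kwargs": {
  "rows": [
    {"travel": [0, 0, 10], "yaw": 0, "fingers": -1},
    {"travel": [0, 0, 30], "yaw": 0, "fingers": -1},
    {"travel": [0, 0, 60], "yaw": 0, "fingers": -1},
    {"travel": [0, 0, 95], "yaw": 0, "fingers": -1},
    {"travel": [0, 0, 130], "yaw": 0, "fingers": -1},
    {"travel": [0, 0, 170], "yaw": 0, "fingers": -1},
    {"travel": [0, 0, 200], "yaw": 0, "fingers": -1},
    {"travel": [0, 0, 200], "yaw": 0, "fingers": -1}
  ]
}}

```text
time_s: 5.3
tcp_pos: [0.4563, 0.3131, 0.2376]
eef_rot: [[0.143, 0.99, 0.006], [0.99, -0.143, 0.006], [0.007, 0.005, -1.0]]
contact_force: [0.4, 0.4, -0.3]
grip_width: 0.535
```

```bash
python3 -c "
from m import *
st()"
```

```text
t 5.3 tcp [0.4563 0.3131 0.2376] jawdeg -8.23 tilt [ 0.0069  0.0049 -1.    ] F [ 0.4  0.4 -0.3] g 0.535 q [-63.  16.  26. 107.  -8.  59. -41.]
```

>>> {"fn": "apply_moves", "kwargs": {
  "rows": [
    {"travel": [6, -25, 0], "yaw": 0, "fingers": -1},
    {"travel": [18, -75, 0], "yaw": 0, "fingers": -1},
    {"travel": [30, -123, 0], "yaw": 0, "fingers": -1},
    {"travel": [42, -172, 0], "yaw": 0, "fingers": -1},
    {"travel": [53, -220, 0], "yaw": 0, "fingers": -1},
    {"travel": [64, -268, 0], "yaw": 0, "fingers": -1},
    {"travel": [75, -316, 0], "yaw": 0, "fingers": -1},
    {"travel": [86, -360, 0], "yaw": 0, "fingers": -1}
  ]
}}

```text
time_s: 6.1
tcp_pos: [0.5395, -0.0506, 0.2324]
eef_rot: [[0.143, 0.99, -0.001], [0.99, -0.143, 0.0], [0.0, -0.001, -1.0]]
contact_force: [1.4, 1.2, -0.1]
grip_width: 0.533
```

>>> {"fn": "apply_moves", "kwargs": {
  "rows": [
    {"travel": [6, -25, 0], "yaw": 0, "fingers": -1},
    {"travel": [12, -50, 0], "yaw": 0, "fingers": -1},
    {"travel": [12, -50, -30], "yaw": 0, "fingers": -1},
    {"travel": [12, -50, -70], "yaw": 0, "fingers": -1},
    {"travel": [12, -50, -110], "yaw": 0, "fingers": -1},
    {"travel": [12, -50, -150], "yaw": 0, "fingers": -1},
    {"travel": [12, -50, -170], "yaw": 0, "fingers": -1},
    {"travel": [12, -50, -170], "yaw": 0, "fingers": -1}
  ]
}}

```text
time_s: 6.9
tcp_pos: [0.5492, -0.0978, 0.0596]
eef_rot: [[0.143, 0.99, -0.007], [0.99, -0.143, 0.0], [-0.001, -0.007, -1.0]]
contact_force: [0.1, -0.5, 0.1]
grip_width: 0.536
```

```bash
python3 -c "
from m import *
st()"
```

```text
t 6.9 tcp [ 0.5492 -0.0978  0.0596] jawdeg -8.2 tilt [-9.0e-04 -6.6e-03 -1.0e+00] F [ 0.1 -0.5  0.1] g 0.536 q [-19.  32.  30. 114. -24.  41.  17.]
```

>>> {"fn": "apply_moves", "kwargs": {
  "rows": [
    {"travel": [0, 0, 0], "yaw": 0, "fingers": -1},
    {"travel": [0, 0, -10], "yaw": 0, "fingers": -1},
    {"travel": [0, 0, -20], "yaw": 0, "fingers": -1},
    {"travel": [0, 0, -25], "yaw": 0, "fingers": -1},
    {"travel": [0, 0, -29], "yaw": 0, "fingers": -1},
    {"travel": [0, 0, -30.5], "yaw": 0, "fingers": -1},
    {"travel": [0, 0, -30.5], "yaw": 0, "fingers": -1},
    {"travel": [0, 0, -30.5], "yaw": 0, "fingers": -1}
  ]
}}

```text
time_s: 7.7
tcp_pos: [0.5522, -0.0982, 0.0323]
eef_rot: [[0.143, 0.99, 0.0], [0.99, -0.143, -0.0], [0.0, 0.0, -1.0]]
contact_force: [-0.4, -0.3, 0.3]
grip_width: 0.539
```

```bash
python3 -c "
from m import *
st()"
```

```text
t 7.7 tcp [ 0.5522 -0.0982  0.0323] jawdeg -8.2 tilt [ 0.e+00  4.e-04 -1.e+00] F [-0.4 -0.3  0.3] g 0.539 q [-18.  34.  28. 114. -26.  37.  19.]
```

>>> {"fn": "apply_moves", "kwargs": {
  "rows": [
    {"travel": [0, 0, -0.7], "yaw": 0, "fingers": -1},
    {"travel": [0, 0, -0.7], "yaw": 0, "fingers": -1},
    {"travel": [0, 0, -0.7], "yaw": 0, "fingers": 0.2},
    {"travel": [0, 0, -0.7], "yaw": 0, "fingers": 0.5},
    {"travel": [0, 0, -0.7], "yaw": 0, "fingers": 0.8},
    {"travel": [0, 0, -0.7], "yaw": 0, "fingers": 0.8},
    {"travel": [0, 0, -0.7], "yaw": 0, "fingers": 0.8}
  ]
}}

```text
time_s: 8.4
tcp_pos: [0.5521, -0.0981, 0.0314]
eef_rot: [[0.143, 0.99, 0.0], [0.99, -0.143, 0.0], [0.0, 0.0, -1.0]]
contact_force: [0.2, -0.2, -0.6]
grip_width: 0.89
```

>>> {"fn": "apply_moves", "kwargs": {
  "rows": [
    {"travel": [0, 0, 15], "yaw": 0, "fingers": 0.8},
    {"travel": [0, 0, 50], "yaw": 0, "fingers": 0.8},
    {"travel": [0, 0, 95], "yaw": 0, "fingers": 0.8},
    {"travel": [0, 0, 145], "yaw": 0, "fingers": 0.8},
    {"travel": [0, 0, 195], "yaw": 0, "fingers": 0.8},
    {"travel": [0, 45, 210], "yaw": 0, "fingers": 0.8},
    {"travel": [0, 80, 210], "yaw": 0, "fingers": 0.8},
    {"travel": [0, 80, 210], "yaw": 0, "fingers": 0.8}
  ]
}}

```text
time_s: 9.2
tcp_pos: [0.5525, -0.0123, 0.2428]
eef_rot: [[0.135, 0.991, 0.002], [0.991, -0.135, 0.003], [0.003, 0.001, -1.0]]
contact_force: [0.7, -0.4, -0.4]
grip_width: 0.901
```

```bash
python3 - <<'E'
from m import *
st(); p,d,i=snap('wrist','w2.png'); np.savez('w2.npz',p=p,d=d,**{k:np.array(v) for k,v in i.items()})
st()
P=cloud(d,i); z=P[...,2];p=p.astype(int)
rect(P,big(near(P,.555,-.1,.08)&(z>.055)&(z<.09)),'cuptop')
S=near(P,.56,.117,.1); rect(P,big(S&(z>.083)&(z<.095)&(p.sum(2)>380)),'plate'); rect(P,big(S&(z>.108)&(z<.13)),'handle')
E
```

```text
t 9.2 tcp [ 0.5525 -0.0123  0.2428] jawdeg -7.75 tilt [ 0.0033  0.0012 -1.    ] F [ 0.7 -0.4 -0.4] g 0.901 q [-35.  17.  37. 107. -12.  60.  -1.]
t 9.25 tcp [ 0.5521 -0.0154  0.2424] jawdeg -7.92 tilt [ 1.4e-03  7.0e-04 -1.0e+00] F [ 0.6 -1.   0.8] g 0.899 q [-35.  17.  37. 107. -12.  60.  -1.]
cuptop 664 c [ 0.552  -0.1017] mean [ 0.5519 -0.1026] size [0.048 0.048] longaxis deg 64.9 z 0.0654
plate 11966 c [0.5654 0.1115] mean [0.5658 0.1143] size [0.116 0.08 ] longaxis deg 81.2 z 0.0858
handle 1161 c [0.5653 0.1111] mean [0.5654 0.111 ] size [0.046 0.014] longaxis deg 82.0 z 0.1195
```

View pics/w2.png

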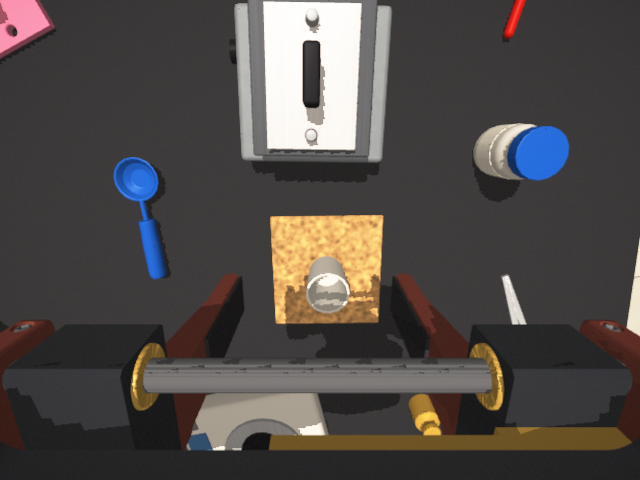

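The cup stands upright on the mat, rim at (328,292). The plate handle is at (311,73), with dowels at (312,17) and (311,135). The arm was still settling, so I'll measure again closer and at rest.

>>> {"fn": "apply_moves", "kwargs": {
  "rows": [
    {"travel": [10, 25, 0], "yaw": 0, "fingers": 0.8},
    {"travel": [13, 50, 0], "yaw": 0, "fingers": 0.8},
    {"travel": [13, 50, 0], "yaw": 0, "fingers": 0.8},
    {"travel": [13, 50, 0], "yaw": 0, "fingers": 0.8},
    {"travel": [13, 50, 0], "yaw": 0, "fingers": 0.8},
    {"travel": [13, 50, 0], "yaw": 0, "fingers": 0.8}
  ]
}}

```text
time_s: 9.85
tcp_pos: [0.5649, 0.03, 0.2416]
eef_rot: [[0.145, 0.989, 0.0], [0.989, -0.145, -0.0], [-0.0, 0.0, -1.0]]
contact_force: [0.3, 0.7, 0.2]
grip_width: 0.9
```

```bash
python3 - <<'E'
from m import *
st(); p,d,i=snap('wrist','w3.png')
st()
P=cloud(d,i); z=P[...,2];p=p.astype(int)
S=near(P,.56,.117,.1); rect(P,big(S&(z>.083)&(z<.095)&(p.sum(2)>380)),'plate'); rect(P,big(S&(z>.108)&(z<.13)),'handle')
rect(P,big(S&(z>.074)&(z<.084)),'bed')
E
```

```text
t 9.85 tcp [0.5649 0.03   0.2416] jawdeg -8.34 tilt [-4.e-04  1.e-04 -1.e+00] F [0.3 0.7 0.2] g 0.9 q [-38.  18.  36. 105. -12.  61.  -6.]
t 9.9 tcp [0.5649 0.0304 0.2416] jawdeg -8.32 tilt [-2.e-04  1.e-04 -1.e+00] F [-0.2  0.4  0.3] g 0.9 q [-38.  18.  36. 105. -12.  61.  -6.]
plate 10736 c [0.5654 0.1154] mean [0.566  0.1186] size [0.116 0.08 ] longaxis deg 81.6 z 0.0865
handle 1002 c [0.5653 0.1153] mean [0.5657 0.1158] size [0.045 0.014] longaxis deg 81.4 z 0.1202
bed 5326 c [0.5655 0.1154] mean [0.5672 0.12  ] size [0.129 0.11 ] longaxis deg 81.6 z 0.0784
```

>>> {"fn": "apply_moves", "kwargs": {
  "rows": [
    {"travel": [0.4, 40, 0], "yaw": -0.003, "fingers": 0.4},
    {"travel": [0.4, 86, 0], "yaw": -0.003, "fingers": 0.4},
    {"travel": [0.4, 86, -40], "yaw": -0.003, "fingers": 0.4},
    {"travel": [0.4, 86, -80], "yaw": -0.003, "fingers": 0.4},
    {"travel": [0.4, 86, -110], "yaw": -0.003, "fingers": 0.4},
    {"travel": [0.4, 86, -130], "yaw": -0.003, "fingers": 0.4},
    {"travel": [0.4, 86, -148], "yaw": -0.003, "fingers": 0.4},
    {"travel": [0.4, 86, -148], "yaw": -0.003, "fingers": 0.4}
  ]
}}

```text
time_s: 10.7
tcp_pos: [0.5638, 0.1168, 0.0913]
eef_rot: [[0.146, 0.989, -0.004], [0.989, -0.146, -0.002], [-0.002, -0.004, -1.0]]
contact_force: [0.3, 0.3, 0.4]
grip_width: 0.703
```

>>> {"fn": "apply_moves", "kwargs": {
  "rows": [
    {"travel": [0, 0, 0], "yaw": 0, "fingers": 0.4},
    {"travel": [0, 0, 0], "yaw": 0, "fingers": 0.4},
    {"travel": [0, 0, 0], "yaw": 0, "fingers": -0.2},
    {"travel": [0, 0, 0], "yaw": 0, "fingers": -0.5},
    {"travel": [0, 0, 0], "yaw": 0, "fingers": -1},
    {"travel": [0, 0, 0], "yaw": 0, "fingers": -1},
    {"travel": [0, 0, 0], "yaw": 0, "fingers": -1},
    {"travel": [0, 0, 0], "yaw": 0, "fingers": -1}
  ]
}}

```text
time_s: 11.5
tcp_pos: [0.5654, 0.1179, 0.0934]
eef_rot: [[0.145, 0.989, -0.0], [0.989, -0.145, 0.0], [0.0, -0.0, -1.0]]
contact_force: [0.1, 0.4, 1.0]
grip_width: 0.196
```

```bash
python3 -c "
from m import *
st()"
```

```text
t 11.5 tcp [0.5654 0.1179 0.0934] jawdeg -8.37 tilt [ 0. -0. -1.] F [0.1 0.4 1. ] g 0.196 q [-40.  30.  29. 111. -20.  45.  -8.]
```

>>> {"fn": "apply_moves", "kwargs": {
  "rows": [
    {"travel": [0, 0, 0], "yaw": 0, "fingers": -1},
    {"travel": [0, 0, 0], "yaw": 0, "fingers": -1},
    {"travel": [0, 0, 0], "yaw": 0, "fingers": -1},
    {"travel": [0, 0, 0], "yaw": 0, "fingers": -1}
  ]
}}

```text
time_s: 11.9
tcp_pos: [0.5655, 0.1179, 0.0934]
eef_rot: [[0.146, 0.989, 0.0], [0.989, -0.146, -0.0], [-0.0, 0.0, -1.0]]
contact_force: [0.7, -0.7, -0.7]
grip_width: 0.159
```

>>> {"fn": "apply_moves", "kwargs": {
  "rows": [
    {"travel": [0, 0, 4], "yaw": 0, "fingers": -1},
    {"travel": [0, 0, 8], "yaw": 0, "fingers": -1},
    {"travel": [0, 0, 13], "yaw": 0, "fingers": -1},
    {"travel": [0, 0, 18], "yaw": 0, "fingers": -1},
    {"travel": [0, 0, 23], "yaw": 0, "fingers": -1},
    {"travel": [0, 0, 28], "yaw": 0, "fingers": -1},
    {"travel": [0, 0, 34], "yaw": 0, "fingers": -1},
    {"travel": [0, 0, 40], "yaw": 0, "fingers": -1}
  ]
}}

```text
time_s: 12.7
tcp_pos: [0.5653, 0.1179, 0.1339]
eef_rot: [[0.145, 0.989, -0.0], [0.989, -0.145, 0.0], [-0.0, -0.0, -1.0]]
contact_force: [-0.4, 0.4, -2.9]
grip_width: 0.156
```

```bash
python3 -c "
from m import *
st()
p,d,i=snap('scene'); cv2.imwrite('pics/s4.png',cv2.resize(p[130:330,200:500],None,fx=2.6,fy=2.6)[:,:,::-1])"
```

```text
t 12.7 tcp [0.5653 0.1179 0.1339] jawdeg -8.37 tilt [-0.e+00 -3.e-04 -1.e+00] F [-0.4  0.4 -2.9] g 0.156 q [-42.  27.  31. 109. -18.  49. -10.]
```

View pics/s4.png

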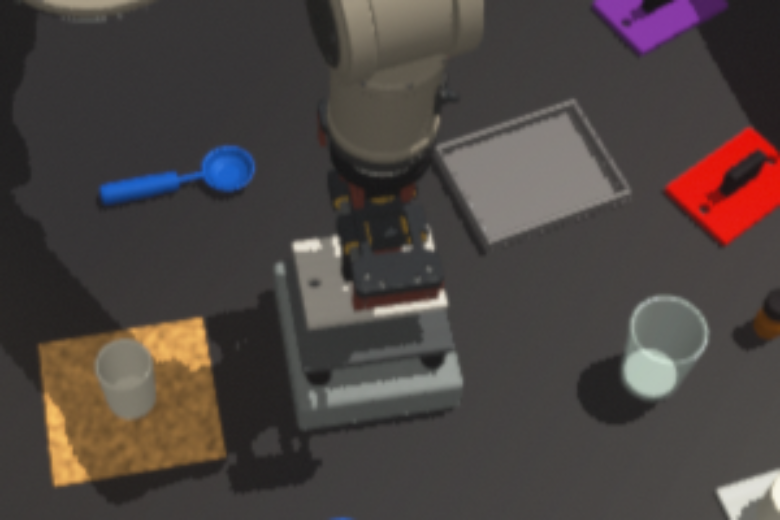

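The plate is held level and clear of the dowels; its hole is visible at (315,281). The tray is empty. I'll carry the plate to it.

>>> {"fn": "apply_moves", "kwargs": {
  "rows": [
    {"travel": [0, 0, 15], "yaw": 0, "fingers": -1},
    {"travel": [0, 0, 40], "yaw": 0, "fingers": -1},
    {"travel": [-12, 20, 60], "yaw": 0.03, "fingers": -1},
    {"travel": [-33, 56, 60], "yaw": 0.07, "fingers": -1},
    {"travel": [-54, 92, 60], "yaw": 0.11, "fingers": -1},
    {"travel": [-75, 128, 60], "yaw": 0.15, "fingers": -1},
    {"travel": [-95, 162, 60], "yaw": 0.19, "fingers": -1},
    {"travel": [-112, 190, 60], "yaw": 0.225, "fingers": -1}
  ]
}}

```text
time_s: 13.55
tcp_pos: [0.4521, 0.31, 0.1944]
eef_rot: [[-0.082, 0.997, 0.0], [0.997, 0.082, 0.001], [0.001, 0.0, -1.0]]
contact_force: [0.2, 0.1, -3.1]
grip_width: 0.156
```

>>> {"fn": "apply_moves", "kwargs": {
  "rows": [
    {"travel": [-8, 14, 0], "yaw": 0, "fingers": -1},
    {"travel": [-12.5, 21, 0], "yaw": 0, "fingers": -1},
    {"travel": [-12.5, 21, 0], "yaw": 0, "fingers": -1},
    {"travel": [-12.5, 21, -30], "yaw": 0, "fingers": -1},
    {"travel": [-12.5, 21, -60], "yaw": 0, "fingers": -1},
    {"travel": [-12.5, 21, -85], "yaw": 0, "fingers": -1},
    {"travel": [-12.5, 21, -100], "yaw": 0, "fingers": -1},
    {"travel": [-12.5, 21, -100], "yaw": 0, "fingers": -1}
  ]
}}

```text
time_s: 14.35
tcp_pos: [0.4409, 0.3262, 0.0918]
eef_rot: [[-0.076, 0.997, -0.002], [0.997, 0.076, -0.004], [-0.003, -0.002, -1.0]]
contact_force: [-0.4, -0.4, -3.0]
grip_width: 0.16
```

>>> {"fn": "apply_moves", "kwargs": {
  "rows": [
    {"travel": [0, 0, 0], "yaw": 0, "fingers": -1},
    {"travel": [0, 0, 0], "yaw": 0, "fingers": -1},
    {"travel": [0, 0, 0], "yaw": 0, "fingers": -1}
  ]
}}

```text
time_s: 14.65
tcp_pos: [0.4418, 0.3292, 0.0946]
eef_rot: [[-0.078, 0.997, 0.001], [0.997, 0.078, 0.001], [0.001, 0.002, -1.0]]
contact_force: [-0.2, -0.3, -3.2]
grip_width: 0.16
```

```bash
python3 -c "
from m import *
st()
p,d,i=snap('wrist','w5.png')
P=cloud(d,i); z=P[...,2]; p=p.astype(int)
rect(P,near(P,.44,.33,.11)&(z>.009)&(z<.024),'rim')
p2,d2,i2=snap('top'); cv2.imwrite('pics/t5.png',cv2.resize(p2[210:330,150:310],None,fx=4,fy=4,interpolation=2)[:,:,::-1])
"
```

```text
t 14.65 tcp [0.4418 0.3292 0.0946] jawdeg 4.5 tilt [ 0.0013  0.0016 -1.    ] F [-0.2 -0.3 -3.2] g 0.16 q [-62.  26.  24. 114. -16.  43. -24.]
rim 2790 c [0.441  0.3328] mean [0.4341 0.3709] size [0.12  0.139] longaxis deg -85.6 z 0.016
```

View pics/w5.png

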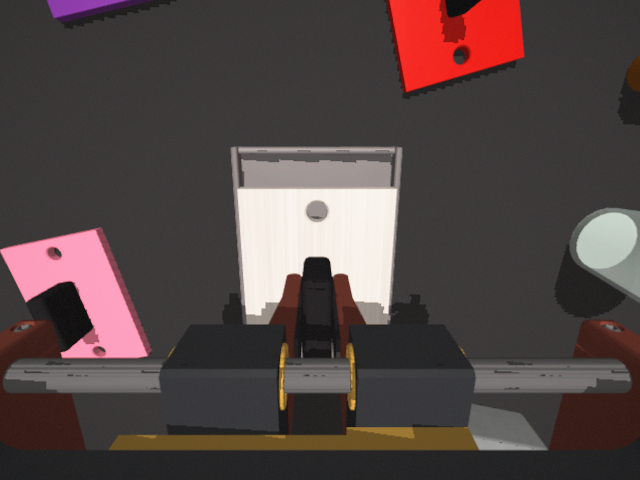

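The plate is in line with the tray: plate edges 238–398, tray walls 232–402, both parallel. Lowering it.

>>> {"fn": "apply_moves", "kwargs": {
  "rows": [
    {"travel": [0, -1, -15], "yaw": 0, "fingers": -1},
    {"travel": [0, -1, -32], "yaw": 0, "fingers": -1},
    {"travel": [0, -1, -47], "yaw": 0, "fingers": -1},
    {"travel": [0, -1, -58], "yaw": 0, "fingers": -1},
    {"travel": [0, -1, -65], "yaw": 0, "fingers": -1},
    {"travel": [0, -1, -69], "yaw": 0, "fingers": -1},
    {"travel": [0, -1, -71], "yaw": 0, "fingers": -1},
    {"travel": [0, -1, -72], "yaw": 0, "fingers": -1}
  ]
}}

```text
time_s: 15.55
tcp_pos: [0.4412, 0.328, 0.0216]
eef_rot: [[-0.079, 0.997, 0.0], [0.997, 0.079, 0.0], [0.0, 0.0, -1.0]]
contact_force: [-0.6, 0.2, -2.9]
grip_width: 0.155
```

>>> {"fn": "apply_moves", "kwargs": {
  "rows": [
    {"travel": [0, 0, -0.8], "yaw": 0, "fingers": -1},
    {"travel": [0, 0, -1.6], "yaw": 0, "fingers": -1},
    {"travel": [0, 0, -1.6], "yaw": 0, "fingers": -1},
    {"travel": [0, 0, -1.6], "yaw": 0, "fingers": -1}
  ]
}}

```text
time_s: 15.95
tcp_pos: [0.441, 0.328, 0.02]
eef_rot: [[-0.079, 0.997, 0.0], [0.997, 0.079, 0.0], [0.0, 0.0, -1.0]]
contact_force: [-0.9, -0.2, -2.9]
grip_width: 0.159
```

```bash
python3 -c "
from m import *
st()"
```

```text
t 15.95 tcp [0.441 0.328 0.02 ] jawdeg 4.53 tilt [ 2.e-04  1.e-04 -1.e+00] F [-0.9 -0.2 -2.9] g 0.159 q [-59.  33.  20. 116. -20.  34. -21.]
```

Still bearing the plate's weight (2.9 N), so I'll lower it until the force drops.

>>> {"fn": "apply_moves", "kwargs": {
  "rows": [
    {"travel": [0, 0, -0.7], "yaw": 0, "fingers": -1},
    {"travel": [0, 0, -1.3], "yaw": 0, "fingers": -1},
    {"travel": [0, 0, -1.3], "yaw": 0, "fingers": -1},
    {"travel": [0, 0, -1.3], "yaw": 0, "fingers": -1}
  ]
}}

```text
time_s: 16.35
tcp_pos: [0.441, 0.3279, 0.0185]
eef_rot: [[-0.079, 0.997, -0.0], [0.997, 0.079, -0.0], [-0.0, -0.0, -1.0]]
contact_force: [-0.0, 0.1, -2.3]
grip_width: 0.158
```

>>> {"fn": "apply_moves", "kwargs": {
  "rows": [
    {"travel": [0, 0, -0.5], "yaw": 0, "fingers": -1},
    {"travel": [0, 0, -0.5], "yaw": 0, "fingers": -1},
    {"travel": [0, 0, -0.5], "yaw": 0, "fingers": -1}
  ]
}}

```text
time_s: 16.65
tcp_pos: [0.441, 0.3279, 0.0184]
eef_rot: [[-0.079, 0.997, -0.0], [0.997, 0.079, 0.0], [0.0, -0.0, -1.0]]
contact_force: [-2.1, -1.4, 4.8]
grip_width: 0.161
```

Contact. Releasing and going up.

>>> {"fn": "apply_moves", "kwargs": {
  "rows": [
    {"travel": [0, 0, 0.3], "yaw": 0, "fingers": -0.5},
    {"travel": [0, 0, 0.3], "yaw": 0, "fingers": -0.2},
    {"travel": [0, 0, 0.3], "yaw": 0, "fingers": 0.1},
    {"travel": [0, 0, 0.3], "yaw": 0, "fingers": 0.1},
    {"travel": [0, 0, 0.3], "yaw": 0, "fingers": 0.1},
    {"travel": [0, 0, 20], "yaw": 0, "fingers": 0.1},
    {"travel": [0, 0, 60], "yaw": 0, "fingers": 0.1},
    {"travel": [0, 0, 105], "yaw": 0, "fingers": 0.1}
  ]
}}

```text
time_s: 17.45
tcp_pos: [0.4402, 0.3271, 0.1232]
eef_rot: [[-0.079, 0.997, -0.002], [0.997, 0.079, -0.002], [-0.002, -0.002, -1.0]]
contact_force: [-0.1, 1.0, 0.9]
grip_width: 0.551
```

>>> {"fn": "apply_moves", "kwargs": {
  "rows": [
    {"travel": [0, 0, 45], "yaw": 0, "fingers": 0.5},
    {"travel": [0, -30, 90], "yaw": 0, "fingers": 1},
    {"travel": [0, -70, 125], "yaw": 0, "fingers": 1},
    {"travel": [0, -85, 125], "yaw": 0, "fingers": 1},
    {"travel": [0, -85, 125], "yaw": 0, "fingers": 1},
    {"travel": [0, -85, 125], "yaw": 0, "fingers": 1},
    {"travel": [0, -85, 125], "yaw": 0, "fingers": 1}
  ]
}}

```text
time_s: 18.15
tcp_pos: [0.4401, 0.2439, 0.2467]
eef_rot: [[-0.081, 0.997, -0.002], [0.997, 0.081, -0.001], [-0.001, -0.002, -1.0]]
contact_force: [-0.5, -0.2, -0.6]
grip_width: 1.002
```

```bash
python3 -c "
from m import *
st()
p,d,i=snap('wrist','w6.png')
P=cloud(d,i); z=P[...,2]; p=p.astype(int)
rect(P,big(near(P,.44,.33,.11)&(z>.0025)&(z<.024)),'tray')
rect(P,big(near(P,.44,.33,.09)&(z>.009)&(z<.02)&(p.sum(2)>500)),'plate')
rect(P,big(near(P,.44,.33,.09)&(z>.035)&(z<.06)),'handle')
"
```

```text
t 18.15 tcp [0.4401 0.2439 0.2467] jawdeg 4.63 tilt [-0.0012 -0.0017 -1.    ] F [-0.5 -0.2 -0.6] g 1.002 q [-63.  10.  31. 112.  -6.  59. -25.]
tray 13935 c [0.4419 0.3266] mean [0.4414 0.3311] size [0.12  0.151] longaxis deg -85.6 z 0.0111
plate 6756 c [0.4413 0.3248] mean [0.441  0.3275] size [0.08  0.115] longaxis deg -85.4 z 0.0114
handle 594 c [0.4416 0.3252] mean [0.4412 0.3255] size [0.013 0.045] longaxis deg -85.3 z 0.0452
```

View pics/w6.png

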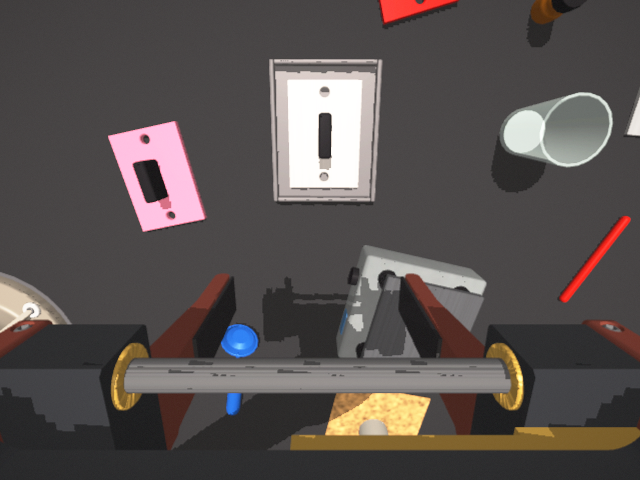

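The plate lies flat and centred in the tray, all four gaps visible around (325,133). Going to the canister.

>>> {"fn": "apply_moves", "kwargs": {
  "rows": [
    {"travel": [0, -35, 0], "yaw": -0.03, "fingers": 1},
    {"travel": [0, -80, 0], "yaw": -0.06, "fingers": 1},
    {"travel": [0, -125, 0], "yaw": -0.09, "fingers": 1},
    {"travel": [0, -170, 0], "yaw": -0.12, "fingers": 1},
    {"travel": [0, -215, 0], "yaw": -0.15, "fingers": 1},
    {"travel": [0, -260, 0], "yaw": -0.18, "fingers": 1},
    {"travel": [0, -305, 0], "yaw": -0.21, "fingers": 1},
    {"travel": [0, -350, 0], "yaw": -0.227, "fingers": 1}
  ]
}}

```text
time_s: 19.0
tcp_pos: [0.441, -0.1079, 0.2476]
eef_rot: [[0.147, 0.989, -0.0], [0.989, -0.147, -0.0], [-0.0, -0.0, -1.0]]
contact_force: [1.0, 0.1, 0.3]
grip_width: 0.999
```

>>> {"fn": "apply_moves", "kwargs": {
  "rows": [
    {"travel": [0, -45, 0], "yaw": 0, "fingers": 1},
    {"travel": [0, -90, 0], "yaw": 0, "fingers": 1},
    {"travel": [-2, -135, 0], "yaw": 0, "fingers": 1},
    {"travel": [-4, -180, 0], "yaw": 0, "fingers": 1},
    {"travel": [-6, -217, 0], "yaw": 0, "fingers": 1},
    {"travel": [-6, -217, 0], "yaw": 0, "fingers": 1},
    {"travel": [-6, -217, 0], "yaw": 0, "fingers": 1},
    {"travel": [-6, -217, 0], "yaw": 0, "fingers": 1}
  ]
}}

```text
time_s: 19.8
tcp_pos: [0.4356, -0.3224, 0.2472]
eef_rot: [[0.145, 0.989, -0.001], [0.989, -0.145, 0.001], [0.001, -0.001, -1.0]]
contact_force: [-0.1, 0.7, 0.2]
grip_width: 1.001
```

```bash
python3 -c "
from m import *
st()
p,d,i=snap('wrist')
P=cloud(d,i); z=P[...,2]
rect(P,big(near(P,.434,-.32,.09)&(z>.128)&(z<.145)),'lid')
"
```

```text
t 19.8 tcp [ 0.4356 -0.3224  0.2472] jawdeg -8.35 tilt [ 7.0e-04 -1.4e-03 -1.0e+00] F [-0.1  0.7  0.2] g 1.001 q [-13.  19.  54. 108. -17.  62.  39.]
lid 3221 c [ 0.4349 -0.3246] mean [ 0.4354 -0.3236] size [0.056 0.056] longaxis deg 82.9 z 0.1338
```

>>> {"fn": "apply_moves", "kwargs": {
  "rows": [
    {"travel": [0, -1, -25], "yaw": 0, "fingers": 1},
    {"travel": [0, -1, -60], "yaw": 0, "fingers": 1},
    {"travel": [0, -1, -95], "yaw": 0, "fingers": 1},
    {"travel": [0, -1, -125], "yaw": 0, "fingers": 1},
    {"travel": [0, -1, -145], "yaw": 0, "fingers": 1},
    {"travel": [0, -1, -161], "yaw": 0, "fingers": 1},
    {"travel": [0, -1, -161], "yaw": 0, "fingers": 1},
    {"travel": [0, -1, -161], "yaw": 0, "fingers": 1}
  ]
}}

```text
time_s: 20.65
tcp_pos: [0.4356, -0.3248, 0.0875]
eef_rot: [[0.147, 0.989, 0.001], [0.989, -0.147, -0.0], [-0.0, 0.001, -1.0]]
contact_force: [0.2, 0.4, 0.4]
grip_width: 1.006
```

>>> {"fn": "apply_moves", "kwargs": {
  "rows": [
    {"travel": [0, 0, 0], "yaw": 0, "fingers": 0.5},
    {"travel": [0, 0, 0], "yaw": 0, "fingers": 0.2},
    {"travel": [0, 0, 0], "yaw": 0, "fingers": -1},
    {"travel": [0, 0, 0], "yaw": 0, "fingers": -1},
    {"travel": [0, 0, 0], "yaw": 0, "fingers": -1},
    {"travel": [0, 0, 0], "yaw": 0, "fingers": -1},
    {"travel": [0, 0, 0], "yaw": 0, "fingers": -1},
    {"travel": [0, 0, 0], "yaw": 0, "fingers": -1}
  ]
}}

```text
time_s: 21.45
tcp_pos: [0.4352, -0.3253, 0.0873]
eef_rot: [[0.148, 0.989, 0.001], [0.989, -0.148, -0.0], [0.0, 0.001, -1.0]]
contact_force: [0.3, 0.9, 5.1]
grip_width: 0.639
```

>>> {"fn": "apply_moves", "kwargs": {
  "rows": [
    {"travel": [0, 0, 5], "yaw": 0, "fingers": -1},
    {"travel": [0, 0, 20], "yaw": 0, "fingers": -1},
    {"travel": [0, 0, 45], "yaw": 0, "fingers": -1},
    {"travel": [0, 0, 80], "yaw": 0, "fingers": -1},
    {"travel": [0, 0, 115], "yaw": 0, "fingers": -1},
    {"travel": [0, 0, 140], "yaw": 0, "fingers": -1},
    {"travel": [0, 0, 150], "yaw": 0, "fingers": -1},
    {"travel": [0, 0, 150], "yaw": 0, "fingers": -1}
  ]
}}

```text
time_s: 22.25
tcp_pos: [0.4354, -0.3254, 0.2382]
eef_rot: [[0.147, 0.989, 0.002], [0.989, -0.147, -0.001], [-0.0, 0.002, -1.0]]
contact_force: [0.9, 1.0, -1.2]
grip_width: 0.642
```

Held (56 mm, as expected). Carrying it to the shaker.

>>> {"fn": "apply_moves", "kwargs": {
  "rows": [
    {"travel": [7, 25, 0], "yaw": 0, "fingers": -1},
    {"travel": [20, 68, 0], "yaw": 0, "fingers": -1},
    {"travel": [33, 112, 0], "yaw": 0, "fingers": -1},
    {"travel": [46, 156, 0], "yaw": 0, "fingers": -1},
    {"travel": [59, 200, 0], "yaw": 0, "fingers": -1},
    {"travel": [72, 244, 0], "yaw": 0, "fingers": -1},
    {"travel": [85, 288, 0], "yaw": 0, "fingers": -1},
    {"travel": [98, 332, 0], "yaw": 0, "fingers": -1}
  ]
}}

```text
time_s: 23.05
tcp_pos: [0.5321, 0.0089, 0.2355]
eef_rot: [[0.147, 0.989, -0.002], [0.989, -0.147, -0.0], [-0.001, -0.002, -1.0]]
contact_force: [0.6, 0.5, -2.1]
grip_width: 0.641
```

>>> {"fn": "apply_moves", "kwargs": {
  "rows": [
    {"travel": [11, 37, 0], "yaw": 0, "fingers": -1},
    {"travel": [22, 74, 0], "yaw": 0, "fingers": -1},
    {"travel": [30, 100, 0], "yaw": 0, "fingers": -1},
    {"travel": [32, 108, 0], "yaw": 0, "fingers": -1},
    {"travel": [32, 108, 0], "yaw": 0, "fingers": -1},
    {"travel": [32, 108, -25], "yaw": 0, "fingers": -1},
    {"travel": [32, 108, -50], "yaw": 0, "fingers": -1},
    {"travel": [32, 108, -75], "yaw": 0, "fingers": -1}
  ]
}}

```text
time_s: 23.85
tcp_pos: [0.5643, 0.1122, 0.161]
eef_rot: [[0.151, 0.989, -0.0], [0.989, -0.151, -0.001], [-0.001, -0.0, -1.0]]
contact_force: [0.4, 0.2, -2.1]
grip_width: 0.64
```

>>> {"fn": "apply_moves", "kwargs": {
  "rows": [
    {"travel": [0, 0, 0], "yaw": 0, "fingers": -1},
    {"travel": [0, 0, 0], "yaw": 0, "fingers": -1},
    {"travel": [0, 0, 0], "yaw": 0, "fingers": -1}
  ]
}}

```text
time_s: 24.15
tcp_pos: [0.5658, 0.1139, 0.1634]
eef_rot: [[0.149, 0.989, 0.002], [0.989, -0.149, 0.0], [0.001, 0.002, -1.0]]
contact_force: [-0.2, 0.3, -1.6]
grip_width: 0.645
```

```bash
python3 -c "
from m import *
st()
p,d,i=snap('wrist','w7.png')
"
```

```text
t 24.15 tcp [0.5658 0.1139 0.1634] jawdeg -8.57 tilt [ 7.0e-04  1.8e-03 -1.0e+00] F [-0.2  0.3 -1.6] g 0.645 q [-51.  27.  44. 108. -23.  54.  -4.]
```

View pics/w7.png

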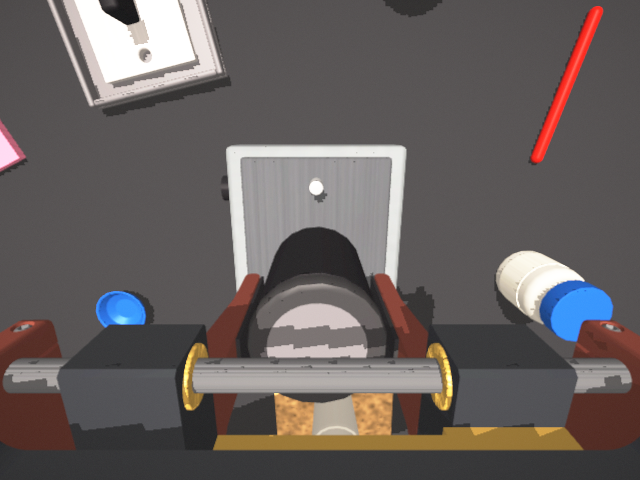

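The canister is upright in the jaws. The far dowel is at (316,187), centred on the canister and clear of it. Lowering.

>>> {"fn": "apply_moves", "kwargs": {
  "rows": [
    {"travel": [0, 1.5, -10], "yaw": 0, "fingers": -1},
    {"travel": [0, 1.5, -20], "yaw": 0, "fingers": -1},
    {"travel": [0, 1.5, -30], "yaw": 0, "fingers": -1},
    {"travel": [0, 1.5, -37], "yaw": 0, "fingers": -1},
    {"travel": [0, 1.5, -42], "yaw": 0, "fingers": -1},
    {"travel": [0, 1.5, -43], "yaw": 0, "fingers": -1},
    {"travel": [0, 1.5, -43], "yaw": 0, "fingers": -1},
    {"travel": [0, 1.5, -43], "yaw": 0, "fingers": -1}
  ]
}}

```text
time_s: 25.0
tcp_pos: [0.5653, 0.1164, 0.1193]
eef_rot: [[0.148, 0.989, 0.001], [0.989, -0.148, 0.0], [0.0, 0.001, -1.0]]
contact_force: [0.7, -0.5, -2.9]
grip_width: 0.643
```

>>> {"fn": "apply_moves", "kwargs": {
  "rows": [
    {"travel": [0, 0, -0.7], "yaw": 0, "fingers": -1},
    {"travel": [0, 0, -1.3], "yaw": 0, "fingers": -1},
    {"travel": [0, 0, -1.3], "yaw": 0, "fingers": -1},
    {"travel": [0, 0, -1.3], "yaw": 0, "fingers": -1}
  ]
}}

```text
time_s: 25.4
tcp_pos: [0.565, 0.1164, 0.1178]
eef_rot: [[0.147, 0.989, 0.0], [0.989, -0.147, 0.0], [0.0, 0.0, -1.0]]
contact_force: [0.2, -0.5, -1.5]
grip_width: 0.645
```

>>> {"fn": "apply_moves", "kwargs": {
  "rows": [
    {"travel": [0, 0, -0.5], "yaw": 0, "fingers": -1},
    {"travel": [0, 0, -0.5], "yaw": 0, "fingers": -1},
    {"travel": [0, 0, -0.5], "yaw": 0, "fingers": -1}
  ]
}}

```text
time_s: 25.7
tcp_pos: [0.5651, 0.1164, 0.1174]
eef_rot: [[0.148, 0.989, 0.0], [0.989, -0.148, 0.0], [0.0, 0.0, -1.0]]
contact_force: [-0.6, 0.6, 0.9]
grip_width: 0.641
```

>>> {"fn": "apply_moves", "kwargs": {
  "rows": [
    {"travel": [0, 0, 0], "yaw": 0, "fingers": 0.4},
    {"travel": [0, 0, 0], "yaw": 0, "fingers": 0.6},
    {"travel": [0, 0, 0], "yaw": 0, "fingers": 0.9},
    {"travel": [0, 0, 0], "yaw": 0, "fingers": 0.9},
    {"travel": [0, 0, 0], "yaw": 0, "fingers": 0.9},
    {"travel": [0, 0, 20], "yaw": 0, "fingers": 0.9},
    {"travel": [0, 0, 60], "yaw": 0, "fingers": 0.9},
    {"travel": [0, 0, 100], "yaw": 0, "fingers": 0.9}
  ]
}}

```text
time_s: 26.5
tcp_pos: [0.5644, 0.1161, 0.2179]
eef_rot: [[0.148, 0.989, -0.002], [0.989, -0.148, -0.001], [-0.001, -0.001, -1.0]]
contact_force: [1.2, 1.3, 0.1]
grip_width: 0.946
```

>>> {"fn": "apply_moves", "kwargs": {
  "rows": [
    {"travel": [0, -30, 35], "yaw": 0, "fingers": 0.9},
    {"travel": [-4, -75, 40], "yaw": 0, "fingers": 0.9},
    {"travel": [-9, -115, 40], "yaw": 0, "fingers": 0.9},
    {"travel": [-13, -140, 40], "yaw": 0, "fingers": 0.9},
    {"travel": [-13, -140, 40], "yaw": 0, "fingers": 0.9},
    {"travel": [-13, -140, 40], "yaw": 0, "fingers": 0.9},
    {"travel": [-13, -140, 40], "yaw": 0, "fingers": 0.9}
  ]
}}

```text
time_s: 27.2
tcp_pos: [0.5522, -0.0221, 0.257]
eef_rot: [[0.145, 0.989, -0.0], [0.989, -0.145, 0.0], [0.0, -0.0, -1.0]]
contact_force: [-0.5, -0.7, 0.9]
grip_width: 0.949
```

```bash
python3 -c "
from m import *
st()
p,d,i=snap('wrist','w8.png')
P=cloud(d,i); z=P[...,2]
rect(P,big(near(P,.565,.115,.08)&(z>.155)&(z<.175)),'lid')
rect(P,big(near(P,.565,.115,.1)&(z>.07)&(z<.084)),'bed')
rect(P,big(near(P,.555,-.1,.08)&(z>.055)&(z<.09)),'cuptop')
"
```

```text
t 27.2 tcp [ 0.5522 -0.0221  0.257 ] jawdeg -8.36 tilt [ 3.e-04 -3.e-04 -1.e+00] F [-0.5 -0.7  0.9] g 0.949 q [-44.  19.  51. 106. -16.  63.   4.]
lid 6019 c [0.5647 0.1157] mean [0.565  0.1158] size [0.056 0.056] longaxis deg -46.5 z 0.1636
bed 10566 c [0.5648 0.1112] mean [0.5656 0.1033] size [0.122 0.11 ] longaxis deg 81.6 z 0.0784
cuptop 610 c [ 0.5527 -0.0983] mean [ 0.5526 -0.0991] size [0.048 0.048] longaxis deg -17.7 z 0.0659
```

View pics/w8.png

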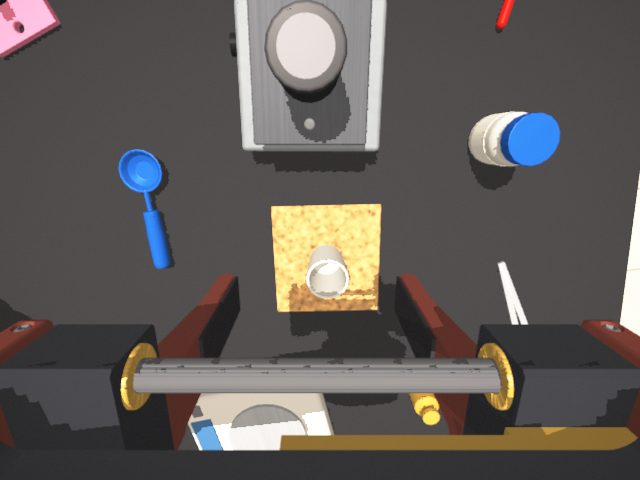

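The canister stands centred on the bed: lid at (.5648,.1157), bed centre (.5655,.1154), near dowel clear at (309,124). The cup is at (327,279). Fetching the cup.

>>> {"fn": "apply_moves", "kwargs": {
  "rows": [
    {"travel": [0, -38, -20], "yaw": 0, "fingers": 0.9},
    {"travel": [0, -76, -45], "yaw": 0, "fingers": 0.9},
    {"travel": [0, -76, -90], "yaw": 0, "fingers": 0.9},
    {"travel": [0, -76, -125], "yaw": 0, "fingers": 0.9},
    {"travel": [0, -76, -140], "yaw": 0, "fingers": 0.9},
    {"travel": [0, -76, -140], "yaw": 0, "fingers": 0.9},
    {"travel": [0, -76, -140], "yaw": 0, "fingers": 0.9}
  ]
}}

```text
time_s: 27.95
tcp_pos: [0.553, -0.0993, 0.1182]
eef_rot: [[0.146, 0.989, 0.001], [0.989, -0.146, -0.0], [-0.0, 0.001, -1.0]]
contact_force: [-0.5, -0.3, 0.4]
grip_width: 0.953
```

>>> {"fn": "apply_moves", "kwargs": {
  "rows": [
    {"travel": [0, 0, -25], "yaw": 0, "fingers": 0.9},
    {"travel": [0, 0, -50], "yaw": 0, "fingers": 0.9},
    {"travel": [0, 0, -75], "yaw": 0, "fingers": 0.9},
    {"travel": [0, 0, -85], "yaw": 0, "fingers": 0.9},
    {"travel": [0, 0, -85], "yaw": 0, "fingers": 0.9},
    {"travel": [0, 0, -85], "yaw": 0, "fingers": 0.9},
    {"travel": [0, 0, -85], "yaw": 0, "fingers": 0.4},
    {"travel": [0, 0, -85], "yaw": 0, "fingers": 0.2}
  ]
}}

```text
time_s: 28.75
tcp_pos: [0.5528, -0.0996, 0.0333]
eef_rot: [[0.147, 0.989, 0.002], [0.989, -0.147, 0.0], [0.0, 0.002, -1.0]]
contact_force: [-0.1, 0.4, 0.2]
grip_width: 0.808
```

>>> {"fn": "apply_moves", "kwargs": {
  "rows": [
    {"travel": [0, 0, 0], "yaw": 0, "fingers": -1},
    {"travel": [0, 0, 0], "yaw": 0, "fingers": -1},
    {"travel": [0, 0, 0], "yaw": 0, "fingers": -1},
    {"travel": [0, 0, 0], "yaw": 0, "fingers": -1},
    {"travel": [0, 0, 0], "yaw": 0, "fingers": -1},
    {"travel": [0, 0, 0], "yaw": 0, "fingers": -1}
  ]
}}

```text
time_s: 29.35
tcp_pos: [0.5521, -0.0997, 0.0323]
eef_rot: [[0.148, 0.989, 0.0], [0.989, -0.148, 0.0], [0.0, 0.0, -1.0]]
contact_force: [0.5, 0.3, 1.6]
grip_width: 0.537
```

>>> {"fn": "apply_moves", "kwargs": {
  "rows": [
    {"travel": [0, 0, 8], "yaw": 0, "fingers": -1},
    {"travel": [0, 0, 30], "yaw": 0, "fingers": -1},
    {"travel": [0, 0, 60], "yaw": 0, "fingers": -1},
    {"travel": [0, 0, 95], "yaw": 0, "fingers": -1},
    {"travel": [0, 0, 130], "yaw": 0, "fingers": -1},
    {"travel": [0, 0, 155], "yaw": 0, "fingers": -1},
    {"travel": [0, 0, 160], "yaw": 0, "fingers": -1},
    {"travel": [0, 0, 160], "yaw": 0, "fingers": -1}
  ]
}}

```text
time_s: 30.15
tcp_pos: [0.5522, -0.0994, 0.1927]
eef_rot: [[0.147, 0.989, 0.001], [0.989, -0.147, 0.001], [0.001, 0.001, -1.0]]
contact_force: [-0.2, 0.2, -2.0]
grip_width: 0.539
```

```bash
python3 -c "
from m import *
st()
for n in['top','scene']:
    p,d,i=snap(n); P=cloud(d,i); z=P[...,2]
    rect(P,big(near(P,.43,-.333,.12)&(z>.043)&(z<.06)),n+'pan')
"
```

```text
t 30.15 tcp [ 0.5522 -0.0994  0.1927] jawdeg -8.47 tilt [ 7.0e-04  1.2e-03 -1.0e+00] F [-0.2  0.2 -2. ] g 0.539 q [-33.  24.  49. 109. -22.  56.  17.]
toppan 1867 c [ 0.4339 -0.3333] mean [ 0.4334 -0.3327] size [0.109 0.109] longaxis deg 72.0 z 0.0495
scenepan 1639 c [ 0.4332 -0.334 ] mean [ 0.435  -0.3333] size [0.109 0.109] longaxis deg 58.0 z 0.0506
```

>>> {"fn": "apply_moves", "kwargs": {
  "rows": [
    {"travel": [-10, -20, 0], "yaw": 0, "fingers": -1},
    {"travel": [-30, -60, 0], "yaw": 0, "fingers": -1},
    {"travel": [-50, -100, 0], "yaw": 0, "fingers": -1},
    {"travel": [-70, -140, 0], "yaw": 0, "fingers": -1},
    {"travel": [-90, -180, 0], "yaw": 0, "fingers": -1},
    {"travel": [-107, -216, 0], "yaw": 0, "fingers": -1},
    {"travel": [-117, -236, 0], "yaw": 0, "fingers": -1},
    {"travel": [-117, -236, 0], "yaw": 0, "fingers": -1}
  ]
}}

```text
time_s: 31.05
tcp_pos: [0.4317, -0.3386, 0.1912]
eef_rot: [[0.154, 0.988, -0.003], [0.988, -0.154, -0.001], [-0.001, -0.003, -1.0]]
contact_force: [0.9, 0.9, -0.4]
grip_width: 0.534
```

>>> {"fn": "apply_moves", "kwargs": {
  "rows": [
    {"travel": [0, 0, 0], "yaw": 0, "fingers": -1},
    {"travel": [0, 0, -25], "yaw": 0, "fingers": -1},
    {"travel": [0, 0, -55], "yaw": 0, "fingers": -1},
    {"travel": [0, 0, -80], "yaw": 0, "fingers": -1},
    {"travel": [0, 0, -95], "yaw": 0, "fingers": -1},
    {"travel": [0, 0, -100], "yaw": 0, "fingers": -1},
    {"travel": [0, 0, -100], "yaw": 0, "fingers": -1},
    {"travel": [0, 0, -100], "yaw": 0, "fingers": -1}
  ]
}}

```text
time_s: 31.85
tcp_pos: [0.4357, -0.3358, 0.093]
eef_rot: [[0.147, 0.989, 0.001], [0.989, -0.147, -0.001], [-0.0, 0.001, -1.0]]
contact_force: [-0.5, -0.3, -0.9]
grip_width: 0.539
```

```bash
python3 -c "
from m import *
st()
"
```

```text
t 31.85 tcp [ 0.4357 -0.3358  0.093 ] jawdeg -8.46 tilt [-4.0e-04  1.2e-03 -1.0e+00] F [-0.5 -0.3 -0.9] g 0.539 q [ -1.  31.  43. 115. -30.  45.  51.]
```

>>> {"fn": "apply_moves", "kwargs": {
  "rows": [
    {"travel": [0, 0, -5], "yaw": 0, "fingers": -1},
    {"travel": [0, 0, -10], "yaw": 0, "fingers": -1},
    {"travel": [0, 0, -12.5], "yaw": 0, "fingers": -1},
    {"travel": [0, 0, -13.5], "yaw": 0, "fingers": -1},
    {"travel": [0, 0, -13.5], "yaw": 0, "fingers": -1},
    {"travel": [0, 0, -13.5], "yaw": 0, "fingers": -1},
    {"travel": [0, 0, -13.5], "yaw": 0, "fingers": -1}
  ]
}}

```text
time_s: 32.55
tcp_pos: [0.435, -0.3357, 0.0788]
eef_rot: [[0.148, 0.989, 0.0], [0.989, -0.148, -0.0], [-0.0, 0.0, -1.0]]
contact_force: [0.5, 0.5, -0.7]
grip_width: 0.538
```

```bash
python3 -c "
from m import *
st()
"
```

```text
t 32.55 tcp [ 0.435  -0.3357  0.0788] jawdeg -8.48 tilt [-0.e+00  2.e-04 -1.e+00] F [ 0.5  0.5 -0.7] g 0.538 q [ -0.  32.  42. 115. -31.  44.  52.]
```

>>> {"fn": "apply_moves", "kwargs": {
  "rows": [
    {"travel": [0, 0, -0.5], "yaw": 0, "fingers": -1},
    {"travel": [0, 0, -0.5], "yaw": 0, "fingers": -1},
    {"travel": [0, 0, -0.5], "yaw": 0, "fingers": -1}
  ]
}}

```text
time_s: 32.85
tcp_pos: [0.4351, -0.3357, 0.0783]
eef_rot: [[0.148, 0.989, 0.0], [0.989, -0.148, -0.0], [-0.0, 0.0, -1.0]]
contact_force: [0.3, 0.3, 1.9]
grip_width: 0.541
```

>>> {"fn": "apply_moves", "kwargs": {
  "rows": [
    {"travel": [0, 0, 0], "yaw": 0, "fingers": 0.2},
    {"travel": [0, 0, 0], "yaw": 0, "fingers": 0.4},
    {"travel": [0, 0, 0], "yaw": 0, "fingers": 0.7},
    {"travel": [0, 0, 0], "yaw": 0, "fingers": 0.7},
    {"travel": [0, 0, 0], "yaw": 0, "fingers": 0.7},
    {"travel": [0, 0, 20], "yaw": 0, "fingers": 0.7},
    {"travel": [0, 0, 60], "yaw": 0, "fingers": 0.7},
    {"travel": [0, 0, 105], "yaw": 0, "fingers": 0.7}
  ]
}}

```text
time_s: 33.65
tcp_pos: [0.434, -0.3351, 0.1835]
eef_rot: [[0.148, 0.989, -0.003], [0.989, -0.148, 0.001], [0.0, -0.003, -1.0]]
contact_force: [1.8, -1.0, 0.4]
grip_width: 0.851
```

>>> {"fn": "apply_moves", "kwargs": {
  "rows": [
    {"travel": [0, 0, 45], "yaw": 0, "fingers": 0.7},
    {"travel": [0, -40, 80], "yaw": 0, "fingers": 0.7},
    {"travel": [0, -80, 80], "yaw": 0, "fingers": 0.7},
    {"travel": [0, -95, 80], "yaw": 0, "fingers": 0.7},
    {"travel": [0, -95, 80], "yaw": 0, "fingers": 0.7},
    {"travel": [0, -95, 80], "yaw": 0, "fingers": 0.7},
    {"travel": [0, -95, 80], "yaw": 0, "fingers": 0.7}
  ]
}}

```text
time_s: 34.35
tcp_pos: [0.4353, -0.4292, 0.2627]
eef_rot: [[0.146, 0.989, -0.0], [0.989, -0.146, 0.001], [0.001, -0.001, -1.0]]
contact_force: [-0.8, 0.0, -0.2]
grip_width: 0.846
```

```bash
python3 -c "
from m import *
st()
for n in['wrist','top','scene']:
    p,d,i=snap(n,n+'9.png'); P=cloud(d,i); z=P[...,2]
    rect(P,big(near(P,.43,-.333,.12)&(z>.043)&(z<.06)),n+'pan')
    rect(P,big(near(P,.43,-.333,.08)&(z>.107)&(z<.13)),n+'cup')
    if n!='wrist':
        rect(P,big(near(P,.565,.116,.08)&(z>.155)&(z<.175)),n+'lid')
        for l in['jar','beaker','weight']:print(l,[np.round(toworld(i,q['centre']),3) for q in models.recognise(n,l)[:1]])
"
```

```text
t 34.35 tcp [ 0.4353 -0.4292  0.2627] jawdeg -8.41 tilt [ 1.3e-03 -6.0e-04 -1.0e+00] F [-0.8  0.  -0.2] g 0.846 q [  2.  26.  51.  98. -22.  67.  51.]
wristpan 6171 c [ 0.4354 -0.3358] mean [ 0.4364 -0.3351] size [0.109 0.109] longaxis deg 77.1 z 0.0486
wristcup 661 c [ 0.4359 -0.3349] mean [ 0.4354 -0.3334] size [0.048 0.048] longaxis deg 37.0 z 0.1134
toppan 915 c [ 0.4462 -0.3283] mean [ 0.4428 -0.3161] size [0.082 0.109] longaxis deg -70.2 z 0.0497
topcup 150 c [ 0.4341 -0.3322] mean [ 0.4338 -0.3333] size [0.048 0.047] longaxis deg 70.9 z 0.1132
toplid 575 c [0.5632 0.1177] mean [0.5623 0.1179] size [0.054 0.056] longaxis deg -0.6 z 0.1649
jar [array([0.752, 0.027, 0.084])]
beaker [array([0.681, 0.357, 0.047])]
weight [array([ 0.656, -0.322,  0.034])]
scenepan 1135 c [ 0.4379 -0.3319] mean [ 0.445  -0.3305] size [0.103 0.108] longaxis deg -73.0 z 0.0508
scenecup 171 c [ 0.4346 -0.3324] mean [ 0.4351 -0.3322] size [0.048 0.051] longaxis deg -5.6 z 0.114
scenelid 523 c [0.5646 0.1182] mean [0.5662 0.1165] size [0.055 0.055] longaxis deg -18.6 z 0.1662
jar [array([0.777, 0.026, 0.088])]
beaker [array([0.663, 0.354, 0.055])]
weight []
```

View pics/top9.png

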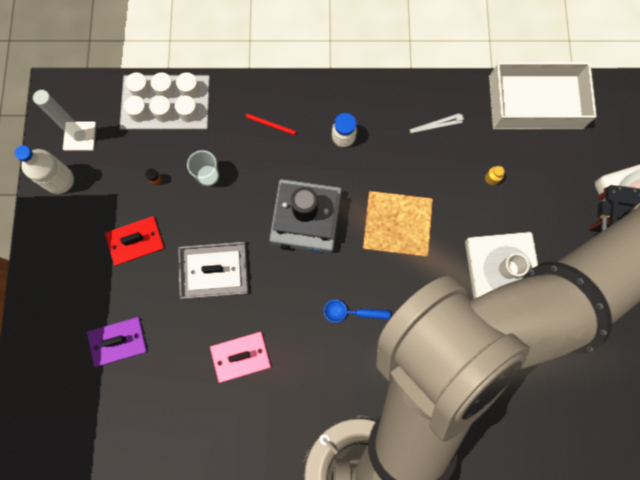

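View pics/wrist9.png

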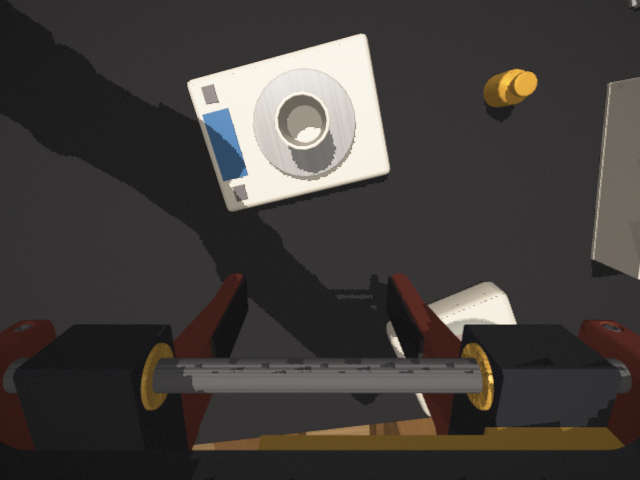

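The cup stands upright in the middle of the pan, rim at (302,121) in the wrist view. The canister is on the shaker (top 304,203), the plate is in the tray (213,270), and the bystanders are unmoved. The gripper touches nothing, so I'll hand in.

```bash
python3 -c "
from plant import r
print(r.hand_in())"
```

```text
the job is handed in; nothing more can be done
None
```

The bench is changed over and handed in at about 34.5 s on the robot clock. I parked the cup on the cork mat, lifted the plate level off the dowels into the tray, moved the canister to the shaker bed, then put the cup on the balance pan.

Last checks, all with the robot touching nothing:

- **Cup:** upright on the pan, within about 1 mm of its centre.
- **Canister:** upright between the dowels, within about 1 mm of the bed centre.
- **Plate:** flat in the tray, within about 2 mm of the centre, its long side in line with the tray's to within 0.3°.
- **Jar, beaker and weight:** where they stood, to within about 5 mm, about the recogniser's error. The scene camera's recogniser missed the weight in the last picture, but the top camera found it in its original place.

The top and scene cameras read about 2 mm different from the wrist camera, which is their stated calibration error. No other check failed.

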